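# Slide the long tray plate out over the end of the instrument ledge

## Task

On the white two-lane ledge lie a long and a short dark steel tray plate, too flat to be picked up. With the fingertips, push the long plate along its lane, away from the ledge's raised end, until about a third of its length sticks out past the open end, so that a colleague can take it by its edge. Only push it - do not pick it up, tip it or let it fall - and leave the short plate with its jar and everything else where they are, then move clear.

Things in the scene. Friction and masses are not known exactly. Their poses are not given: they have to be found in the camera images.
- ledge: fixed white ledge, 190 mm (x) by 360 mm (y), flat top 50 mm above the table; origin at the table under its centre. Its own y axis runs along the lanes: the open end is at y = -180 mm, the raised end (a wall 6 mm thick, 18 mm above the top) at y = +174 to +180 mm. Three ribs 6 mm wide and 6 mm high along y, at x = -92, 0 and +92 mm, bound two lanes 86 mm wide with centres at x = -46 and +46 mm. At yaw 0 the open end is to the robot's right; it may be turned up to 0.25 rad
- lip (a point): middle of the ledge's open end, at the height of its flat top; axes as the ledge's, -y points out over the drop
- long_plate: the long dark steel plate, 72 mm (x) by 150 mm (y) by 6 mm thick, 0.17 to 0.34 kg, lying loose in one of the two lanes (which one varies), its y axis along the lane within about 3 degrees; origin at the centre of its underside. At least 70 mm of free lane lie between it and the raised end. It slides with friction and stays where it is left; it tips off if more than half sticks out
- long_plate_front (a point): middle of the long plate's end face nearer to the ledge's open end, half-way up (3 mm above the flat top)
- long_plate_back (a point): middle of the long plate's end face nearer to the raised end, half-way up (3 mm above the flat top)
- short_plate: the short dark steel plate, 72 mm (x) by 100 mm (y) by 6 mm thick, lying in the other lane with the jar on it; origin at the centre of its underside; to be left alone
- jar: small amber jar standing on the short plate, 28 mm across, 40 mm high; origin at the centre of its underside; to be left alone
- tape: roll of white tape lying flat, 84 mm across, 24 mm high; origin at the centre of its underside; on the table, to be left alone
- pot: open steel pot, 68 mm across, 85 mm high; origin at the centre of its underside; on the table, to be left alone
- tweezers: steel tweezers lying flat, about 135 mm long, 22 mm wide, 6 mm high; origin at the centre of its underside; on the table, to be left alone
- mirror: steel dental mirror lying flat, about 155 mm long, 22 mm wide at the glass, 8 mm high; origin at the centre of its underside; on the table, to be left alone
- dish: shallow open steel dish, 90 x 160 mm, 28 mm high; origin at the centre of its underside; on the table, to be left alone
- bottle: white bottle, 56 mm across, 130 mm high; origin at the centre of its underside; on the table, to be left alone
Mind the look-alikes: they are no part of the job. Leave any red look-alike of the long_plate alone.

How it is judged:
By the outcome, as a careful person would: the job done as asked, in the order asked, and still so for the second after the job is handed in, with the robot touching nothing.
It also fails if it takes over 38 s, if anything falls off the work surface, if the arm or the gripper's body presses on something with over 40 N, if the wrist force passes 120 N, or if a joint passes its speed limit or range.

## Robot

A 7-joint arm with a two-finger parallel gripper is mounted at the origin on the work surface. World frame = base frame: x ahead of the robot, y to its left, z up, the work surface at z = 0. Lengths are in m, angles in rad, forces in N, time in s.
With the tool pointing down it reaches from about 0.35 to 0.9 m from the base axis. Payload 19.9 kg.
Tool frame: the origin (TCP) lies at the very end of the fingers, on their centre line; the grasp point (between the pads) lies 19 mm behind it; z points along the fingers, y is the line along which they close (so a half turn about z gives the same grasp; the last joint's range is limited). The gripper opens to 85 mm and grips with 20 to 120 N. Pads are 22 mm wide; open, the fingers measure 114 mm over their backs; the gripper's body (76 mm by 85 mm) begins 54 mm behind the grasp point. The pads swing forward as they close: fully open they stand 13 mm farther back than shut.
Start: joints at [1.228, 0.417, -0.01, 1.614, 0.005, 1.111, -0.053], TCP at [0.186, -0.597, 0.197] pointing down, gripper open.
Joint ranges: [-2.81, 2.81], [-0.39, 2.02], [-1.27, 1.25], [0.06, 2.57], [-1.19, 4.33], [0.19, 2], [-2.82, 2.82]. Speed limits (rad/s): [1.89, 1.89, 2.39, 2.39, 3.01, 3.01, 3.01].

## Interface

Orientations are given as a unit quaternion [w, x, y, z].
In Python, from cell import ctrl gives the robot as it stands. Calls block until the motion is done:
- ctrl.reach(position, orientation): joint-space move of the TCP to a pose.
- ctrl.move_linear(position, attitude=None, speed=0.15, f_stop=None): straight line of the TCP; attitude=None keeps the orientation; speed is the mean speed in m/s. With f_stop (N) it stops when the force on the tool has changed by that much, and returns True; else False.
- ctrl.move_joints(angles): joint-space move.
- ctrl.command_gripper(opening, newtons=None): finger opening in m; newtons is the grip in N (None keeps the last); returns when the fingers have stopped.
- ctrl.hold(seconds).
- ctrl.solve_ik(position, orientation): joint angles nearest the present ones, or None.
- ctrl.state(): the state.
- ctrl.capture(name): name is "scene" or "side" or "wrist"; returns a dict with "color" (384x512x3 uint8, red, green, blue), "camera_matrix" (3x3 intrinsics, pixels), "world_to_cam" (4x4, takes a point from world to camera coordinates); the wrist camera has in their place "mount" (4x4, takes a point from camera to tool coordinates, whose origin is the TCP and whose axes are the flange's). Camera axes: x right, y up, looking along -z (the intrinsics and any distortion apply to the point x, -y, -z); pixel columns grow to the right and rows downward; lengths in m; the calibration is good to about 2 mm. A picture is of the moment at which its call begins: read the wrist's pose just before it. There is no depth.
A pose or a line that the arm cannot do raises ctrl.Unreachable and nothing moves.
- ctrl.job_done(): hands the job in; it is judged then, once.
The state is a dict: "time": time; "joint_positions": joint angles; "dq": joint speeds; "joint_torque": joint torques, N m; "tcp_pos": TCP position; "orientation": TCP orientation; "wrist_force": force on the tool from outside, world axes, zero at the start; "torque": the same for the moment, N m; "width": finger opening in m; "grip_force": force on a finger pad.
Only numpy, scipy, OpenCV 4.12 (cv2) and the standard library are available. Lean on these libraries where they do the work, as an engineer would, in place of code of your own. Each camera call takes 0.05 s, during which the arm holds its last target. There are 200 camera calls.

## Working session

There is one attempt and no reset: what is moved stays moved. The work goes in short steps, each a Python script; the robot and the scene stay as the last script left them, time stands still between calls to the robot, and variables do not carry over. Pictures are saved under pics/ and viewed, at most 10 in all, crops included, and the job is handed in when it is done.

```bash
mkdir -p pics
python3 - <<'E'
from cell import ctrl
import cv2,pickle
d={}
for n in("scene","side"):
    c=ctrl.capture(n);d[n]=c;cv2.imwrite(f"pics/{n}0.png",cv2.resize(c["color"][:,:,::-1],(800,600),interpolation=cv2.INTER_CUBIC))
    print(n,[ (k,v.tolist() if hasattr(v,'tolist') else v) for k,v in c.items() if k!="color"])
pickle.dump(d,open("cap0.pkl","wb"))
s=ctrl.state();print(s["time"],s["tcp_pos"],s["orientation"],s["width"])
E
```

```text
scene [('camera_matrix', [[492.8790339111886, 0.0, 251.20166778909137], [0.0, 492.8790339111886, 194.45272581279042], [0.0, 0.0, 1.0]]), ('world_to_cam', [[-0.43352478119784393, 0.9010509380575001, -0.012785582233949107, 0.2748042874429923], [-0.7593856354388352, -0.35765261459575526, 0.5435237473763009, 0.3461866677602411], [0.48516978551484263, 0.24534020114632582, 0.8392964106470145, -1.6996511704693154], [0.0, 0.0, 0.0, 1.0]])]
side [('camera_matrix', [[492.10000024336307, 0.0, 247.07638583903713], [0.0, 492.10000024336307, 197.6053779366228], [0.0, 0.0, 1.0]]), ('world_to_cam', [[-0.9596897491724679, -0.2809514507917351, -0.007865597962340374, 0.49846951527622946], [0.20911085753449002, -0.7324322997033319, 0.6479317677136062, -0.18529957045784587], [-0.18779838815729, 0.6201686937030179, 0.7616577687887232, -1.3333754754414537], [0.0, 0.0, 0.0, 1.0]])]
0.1 [ 0.18566883 -0.59641369  0.19641362] [-5.39882451e-04  9.88636893e-01  1.50322278e-01 -1.19096611e-04] 0.08531183639323381
```

View pics/scene0.png

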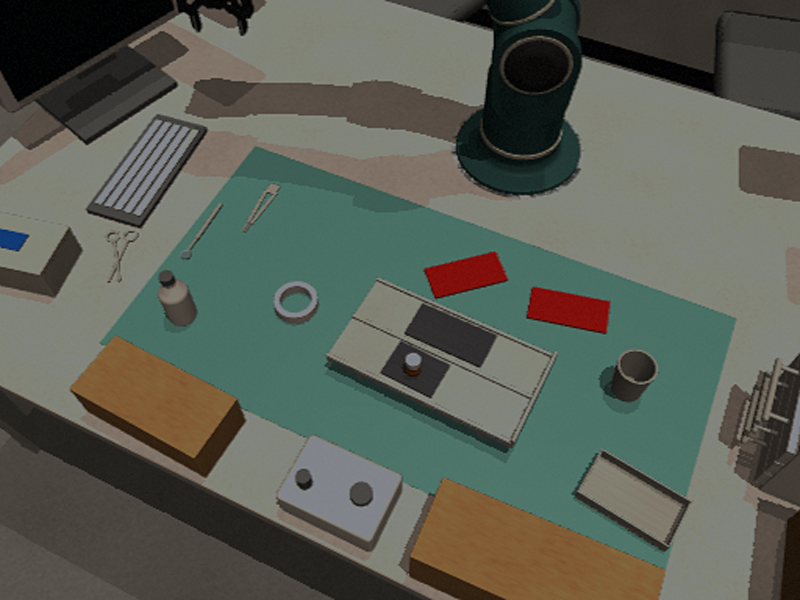

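View pics/side0.png

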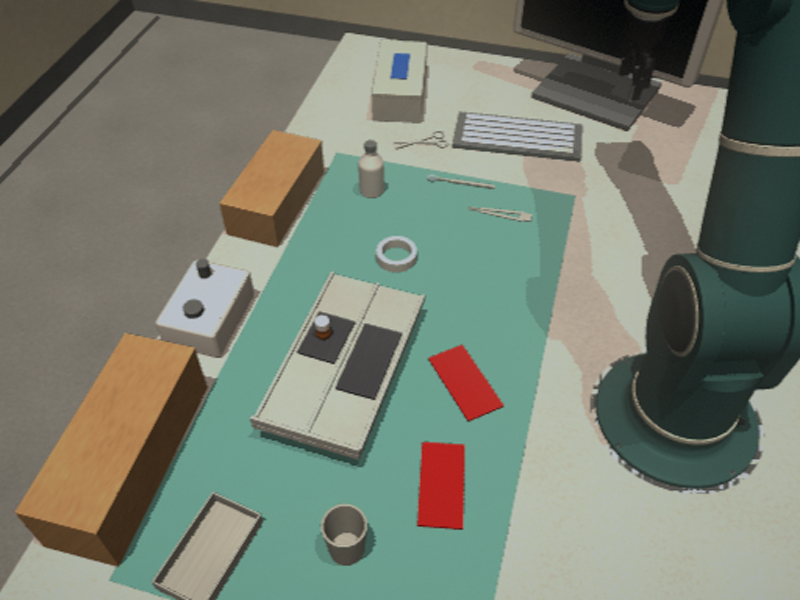

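The scene view shows the long plate in the lane nearer the robot (corners at about (420,304), (495,334), (482,365), (406,332)). The open end is at upper left, between (380,280) and (328,360), and the raised end is at lower right. I'll enlarge both views to read the corners.

Run:
```python
import pickle,cv2
d=pickle.load(open("cap0.pkl","rb"))
for n,(x,y) in {"scene":(205,173),"side":(150,173)}.items():
    im=d[n]["color"][y:y+120,x:x+160,::-1]
    im=cv2.convertScaleAbs(im,alpha=1.5)
    cv2.imwrite(f"pics/{n}_crop.png",cv2.resize(im,(800,600),interpolation=cv2.INTER_CUBIC))
```

```text
(no output)
```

View pics/scene_crop.png

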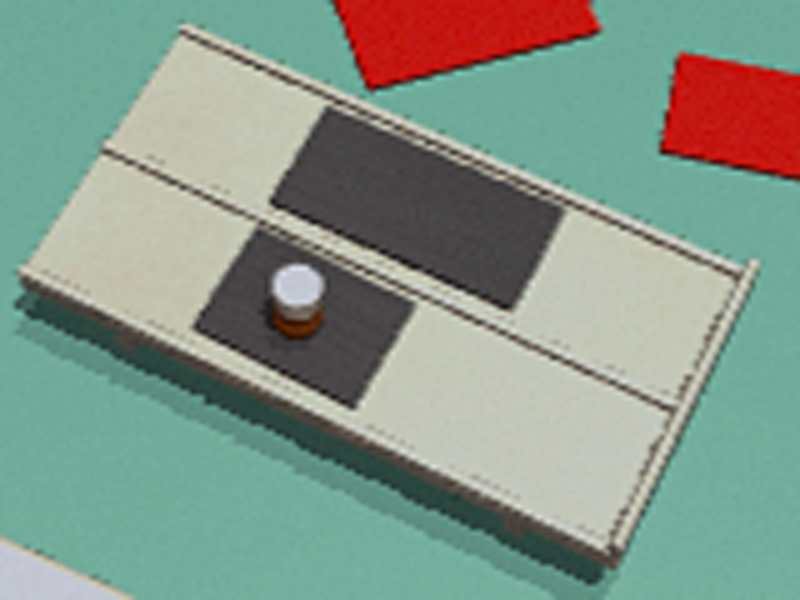

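View pics/side_crop.png

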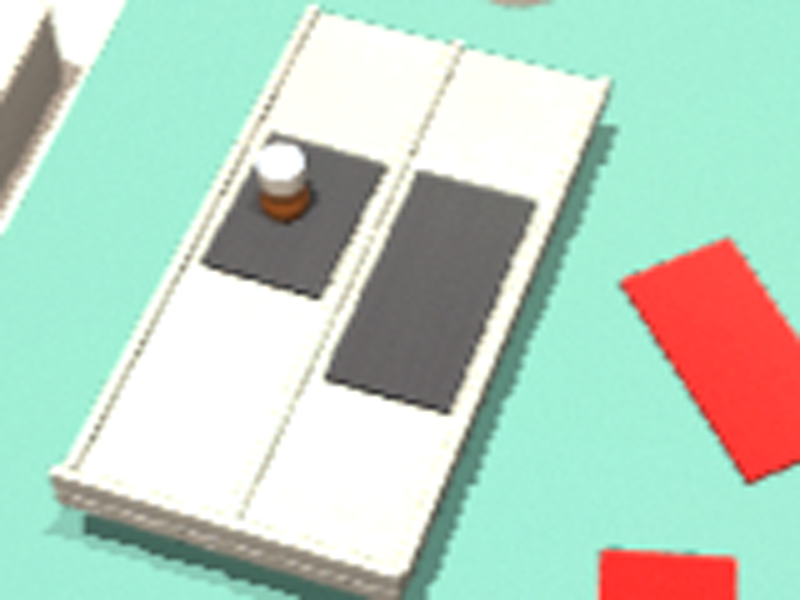

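The crops show the long plate's top corners clearly: scene crop (328,107), (565,210), (515,310), (270,202); side crop (536,203), (450,412), (326,379), (418,170). The ledge's rib ends and wall corners are readable too. Next I fit planar poses to these.

```bash
cat > fit.py <<'E'
import numpy as np,pickle
from scipy.optimize import least_squares
d=pickle.load(open("cap0.pkl","rb"))
OFF={"scene":(205,173),"side":(150,173)}
def proj(n,P):
    c=d[n];T=c["world_to_cam"];p=(T[:3,:3]@P.T).T+T[:3,3]
    q=(np.array(c["camera_matrix"])@np.c_[p[:,0],-p[:,1],-p[:,2]].T).T
    return q[:,:2]/q[:,2:]
def fit(loc,obs,x0):
    loc=np.array(loc,float)
    def r(v):
        c,s=np.cos(v[2]),np.sin(v[2])
        P=np.c_[loc[:,0]*c-loc[:,1]*s+v[0],loc[:,0]*s+loc[:,1]*c+v[1],loc[:,2]]
        return np.concatenate([(proj(n,P)-(np.array(o,float)/5+OFF[n])).ravel() for n,o in obs.items()])
    s=least_squares(r,x0);return s.x,s.fun.reshape(-1,2)
# ledge frame: +x away from robot (yaw 0), open end -y = robot's right
E
python3 - <<'E'
from fit import *
np.set_printoptions(precision=4,suppress=True)
W=[(-.095,-.18,.056),(0,-.18,.056),(.095,-.18,.056),(-.095,.18,.068),(.095,.18,.068)]
print(fit(W,{"scene":[(185,28),(105,150),(25,272),(757,262),(617,553)],"side":[(609,80),(462,42),(315,8),(405,580),(55,470)]},[.6,-.1,0]))
Pl=[(-.036,-.075,.056),(-.036,.075,.056),(.036,.075,.056),(.036,-.075,.056)]
print(fit(Pl,{"scene":[(328,107),(565,210),(515,310),(270,202)],"side":[(536,203),(450,412),(326,379),(418,170)]},[.6,-.1,0]))
E
```

```text
(array([ 0.5781,  0.0704, -0.0445]), array([[ 0.125 , -2.3353],
       [ 0.0404, -2.5303],
       [-1.1104, -1.1207],
       [ 1.4295, -1.2531],
       [ 1.6978, -1.7572],
       [-0.3438, -0.7164],
       [-1.4662, -0.6897],
       [-1.7487, -1.2546],
       [-2.1006, -0.3761],
       [-1.8982,  0.6977]]))
(array([ 0.5313,  0.0692, -0.0349]), array([[ 0.2743, -1.3557],
       [ 1.0298, -1.3588],
       [ 0.4679, -1.1156],
       [ 0.4168, -1.2008],
       [-0.7469, -0.8274],
       [-0.8059, -0.2108],
       [-1.6085, -0.6212],
       [-1.2542, -0.3214]]))
```

The fit is consistent: the plate sits at (-46.7, -3 mm) in the ledge frame, so it is on the lane centre with 102 mm free behind it. It needs about 152 mm of push. I'll use two slightly open fingertips across the lane and touch down behind the plate.

```bash
cat > h.py <<'E'
import numpy as np,cv2
from cell import ctrl
L=np.array([.5781,.0704]);YAW=-.0445
def W(x,y,z):
    c,s=np.cos(YAW),np.sin(YAW);return np.array([L[0]+c*x-s*y,L[1]+s*x+c*y,z])
f=min((np.pi/4+YAW/2,-np.pi/4+YAW/2),key=lambda f:abs(f-.15) if 0 else abs(f))
def Q(f):return np.array([0,np.cos(f),np.sin(f),0])
def snap(n,name):
    c=ctrl.capture(n);cv2.imwrite(f"pics/{name}.png",cv2.resize(c["color"][:,:,::-1],(800,600),interpolation=cv2.INTER_CUBIC));return c
def st():
    s=ctrl.state();print(round(s["time"],2),s["tcp_pos"].round(4) if hasattr(s["tcp_pos"],'round') else s["tcp_pos"],np.round(s["wrist_force"],2),round(s["width"],4));return s
E
python3 - <<'E'
from h import *
p=W(-.046,.122,.17)
best=None
for f in (np.pi/4+YAW/2,-np.pi/4+YAW/2):
    q=ctrl.solve_ik(p,Q(f));print(f,q)
    if q is not None:
        m=np.max(np.abs(np.array(q)-ctrl.state()["joint_positions"]))
        if best is None or m<best[0]:best=(m,f)
f=best[1];open("h.py","a").write(f"q=Q({f})\n")
ctrl.reach(p,Q(f));ctrl.command_gripper(.03);st()
snap("wrist","wrist1");st()
E
```

```text
0.7631481633974483 [ 0.38825803  0.5724487  -1.07129951  1.75233226  0.5475141   1.15167681
 -0.89447615]
-0.8076481633974483 [ 0.3950357   0.5788948  -1.08352823  1.7521587   0.55648256  1.15606971
  2.24008772]
3.71 [0.5376 0.1943 0.17  ] [ 0.18 -0.11 -0.26] 0.0297
3.76 [0.5376 0.1943 0.17  ] [-0.25  0.13 -0.04] 0.0297
```

View pics/wrist1.png

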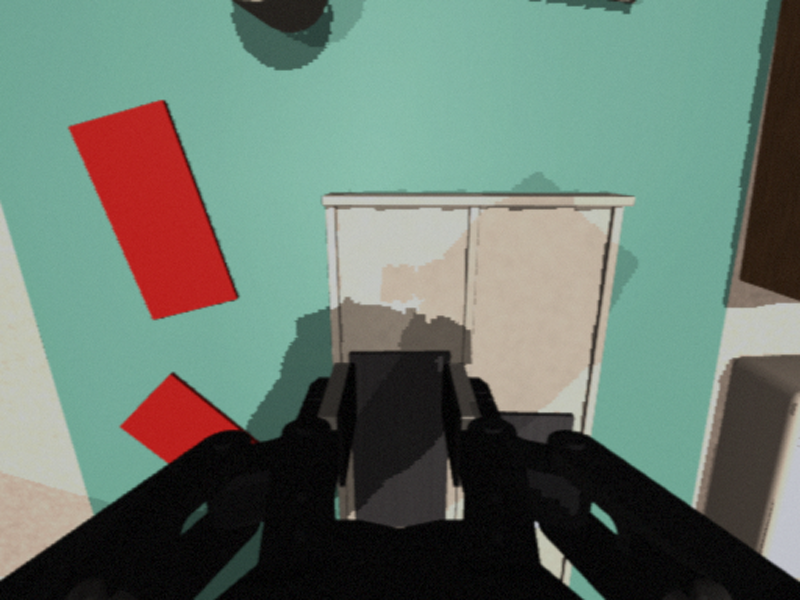

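The wrist view shows the fingers centred over the long plate's lane (lane columns about 335–470). The plate's back edge is at row 352 and the wall at row 200, with free lane between them. Next: touch down, lift slightly, then push most of the way.

Run:
```python
from h import *
ctrl.move_linear(W(-.046,.122,.066),q,.12)
print(ctrl.move_linear(W(-.046,.122,.044),q,.02,f_stop=4));s=st()
z=s["tcp_pos"][2]+.0015;print(z)
ctrl.move_linear(W(-.046,.122,z),q,.03);st()
open("h.py","a").write(f"Z={z}\n")
print(ctrl.move_linear(W(-.046,.075,z),q,.08,f_stop=12));st()
print(ctrl.move_linear(W(-.046,-.050,z),q,.06,f_stop=12));st()
for n in("scene","side"):
    c=ctrl.capture(n);np.savez(f"cap_{n}1.npz",**c)
x,y=170,140
for n,(x,y) in {"scene":(180,160),"side":(150,160)}.items():
    im=np.load(f"cap_{n}1.npz")["color"][y:y+120,x:x+160,::-1]
    cv2.imwrite(f"pics/{n}1.png",cv2.resize(cv2.convertScaleAbs(im,alpha=1.4),(800,600),interpolation=cv2.INTER_CUBIC))
```

```text
False
6.03 [0.5377 0.1944 0.0441] [ 0.2  -0.63 -0.01] 0.03
0.045633718215142734
6.28 [0.5377 0.1943 0.0458] [-0.51 -0.04 -1.07] 0.0303
False
7.01 [0.5355 0.1476 0.0457] [ 0.35  0.51 -0.85] 0.0302
False
9.24 [0.5299 0.0228 0.0457] [-0.25 -0.5  -0.75] 0.0299
```

View pics/scene1.png

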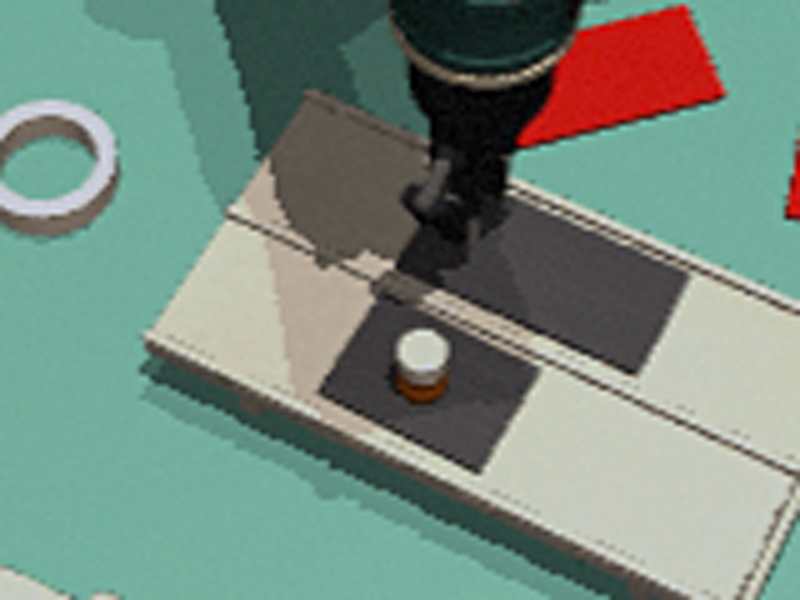

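View pics/side1.png

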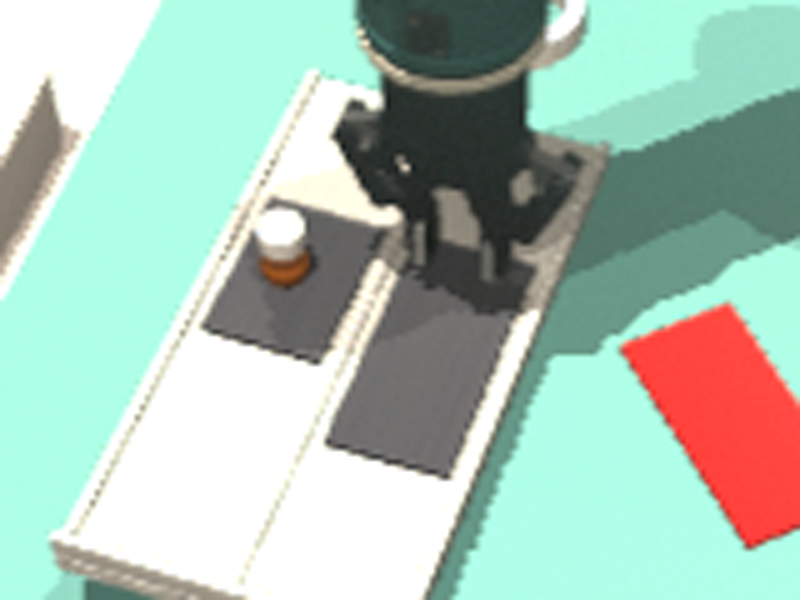

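Both views show the fingers hovering over the plate and the plate unmoved, with its back corner still at the original pixel. Partly open tips sit more than 10 mm behind the TCP, so I'll go back and do a real touch-down.

Run:
```python
from h import *
ctrl.move_linear(W(-.046,-.05,.065),q,.1)
ctrl.move_linear(W(-.046,.115,.065),q,.15)
ctrl.move_linear(W(-.046,.115,.045),q,.08)
hit=ctrl.move_linear(W(-.046,.115,.030),q,.015,f_stop=4);s=st();print(hit)
if hit:
    z=s["tcp_pos"][2]+.0015;print(z)
    open("h.py","a").write(f"Z={z}\n")
    ctrl.move_linear(W(-.046,.115,z),q,.03);st()
    print(ctrl.move_linear(W(-.046,.040,z),q,.06,f_stop=12));st()
    c=ctrl.capture("side");im=c["color"][160:280,150:310,::-1]
    cv2.imwrite("pics/side2.png",cv2.resize(cv2.convertScaleAbs(im,alpha=1.4),(800,600),interpolation=cv2.INTER_CUBIC))
```

```text
12.48 [0.5373 0.1874 0.0301] [0.37 0.15 0.15] 0.0301
False
```

Run:
```python
from h import *
c=ctrl.capture("side");im=c["color"][130:250,150:310,::-1]
cv2.imwrite("pics/side2.png",cv2.resize(cv2.convertScaleAbs(im,alpha=1.4),(800,600),interpolation=cv2.INTER_CUBIC))
T=c["world_to_cam"]
s=st();print(s["orientation"])
for off in (0,.01,.02,.03):
    P=np.array(s["tcp_pos"])+[0,0,off];p=T[:3,:3]@P+T[:3,3];u=c["camera_matrix"]@[p[0],-p[1],-p[2]];u=u[:2]/u[2];print(off,(u-[150,130])*5)
```

```text
12.53 [0.5373 0.1874 0.0301] [-0.36  0.81 -0.16] 0.0302
[3.61908537e-05 7.22647362e-01 6.91216887e-01 6.45135464e-05]
0 [352.28470454 700.30365074]
0.01 [351.347036   690.06464262]
0.02 [350.39820762 679.70377303]
0.03 [349.43801897 669.21885341]
```

View pics/side2.png

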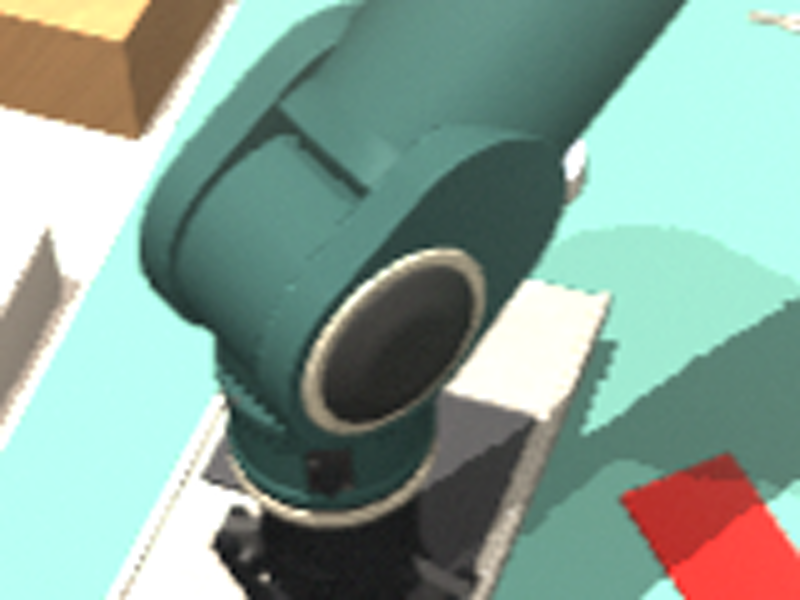

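The crop cut off the fingertips, so this view tells me little. The earlier side1 picture shows the tips at about (422,275) and (490,280), so I'll compute their height from that.

Run:
```python
from h import *
t=np.array([.5299,.0228,.0457]);ax=np.array([np.cos(YAW),np.sin(YAW),0])
for n,o in {"side":(150,160),"scene":(180,160)}.items():
    c=np.load(f"cap_{n}1.npz");T=c["world_to_cam"]
    for off in (0,.01,.02,.03):
        r=[]
        for w in(-.02,0,.02):
            p=T[:3,:3]@(t+[0,0,off]+w*ax)+T[:3,3];u=c["camera_matrix"]@[p[0],-p[1],-p[2]];r.append(((u[:2]/u[2]-o)*5).round(0))
        print(n,off,*r)
```

```text
side 0 [489. 306.] [455. 298.] [422. 289.]
side 0.01 [489. 296.] [455. 287.] [422. 278.]
side 0.02 [489. 284.] [455. 275.] [421. 267.]
side 0.03 [489. 273.] [455. 264.] [421. 255.]
scene 0 [486. 215.] [471. 242.] [455. 269.]
scene 0.01 [487. 206.] [471. 233.] [455. 260.]
scene 0.02 [488. 197.] [472. 223.] [455. 250.]
scene 0.03 [488. 187.] [472. 214.] [456. 241.]
```

The half-open tips sit roughly 15–20 mm behind the TCP. I'll raise, close the fingers fully so the tip position is well defined (about 29 mm face, still stable in a guided lane), and touch down again.

Run:
```python
from h import *
ctrl.move_linear(W(-.046,.115,.075),q,.12)
ctrl.command_gripper(0,20);st()
ctrl.move_linear(W(-.046,.115,.060),q,.08)
hit=ctrl.move_linear(W(-.046,.115,.036),q,.02,f_stop=4);s=st();print(hit)
if hit:
    z=s["tcp_pos"][2]+.0018;print(z)
    open("h.py","a").write(f"Z={z}\n")
    ctrl.move_linear(W(-.046,.115,z),q,.03);st()
    print(ctrl.move_linear(W(-.046,.010,z),q,.06,f_stop=12));st()
    for n in("scene","side"): np.savez(f"cap_{n}2.npz",**ctrl.capture(n))
    a=np.load("cap_scene2.npz")["color"][155:275,180:340,::-1];b=np.load("cap_side2.npz")["color"][170:290,150:310,::-1]
    im=np.hstack([cv2.resize(cv2.convertScaleAbs(i[:, :],alpha=1.4),None,fx=5,fy=5,interpolation=cv2.INTER_CUBIC)[:,200:600] for i in(a,b)])
    cv2.imwrite("pics/both2.png",im)
```

```text
13.46 [0.5371 0.1874 0.0747] [-0.53 -0.23  0.58] 0.0004
15.14 [0.5373 0.1873 0.0361] [ 0.04 -0.14  0.06] 0.0003
False
```

Still no contact at 14 mm below the nominal top. I need to see the tip itself.

Run:
```python
from h import *
t=np.array(st()["tcp_pos"]);out=[]
for n in("scene","side"):
    c=ctrl.capture(n);T=c["world_to_cam"];im=c["color"][:,:,::-1]
    def px(P):
        p=T[:3,:3]@P+T[:3,3];u=c["camera_matrix"]@[p[0],-p[1],-p[2]];return u[:2]/u[2]
    u=px(t);o=(u-[40,60]).astype(int);print(n,[((px(t+[0,0,k])-o)*5).round() for k in(0,.014,.03)])
    out.append(cv2.resize(cv2.convertScaleAbs(im[o[1]:o[1]+120,o[0]:o[0]+80],alpha=1.6),(400,600),interpolation=cv2.INTER_CUBIC))
cv2.imwrite("pics/tip.png",np.hstack(out))
```

```text
15.14 [0.5373 0.1873 0.0361] [ 0.04 -0.14  0.06] 0.0003
scene [array([201., 305.]), array([204., 293.]), array([208., 278.])]
side [array([202., 304.]), array([200., 290.]), array([199., 273.])]
```

View pics/tip.png

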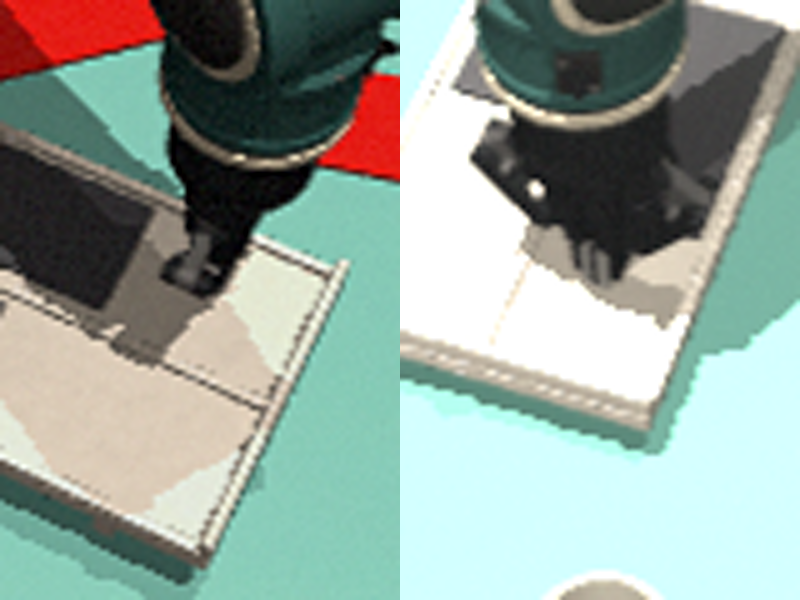

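The tips appear at scene (207,297) and side (200,282). That is about 18 mm above the reported TCP, so the tip is still just above the surface. I'll continue the guarded descent.

Run:
```python
from h import *
hit=ctrl.move_linear(W(-.046,.115,.022),q,.015,f_stop=4);s=st();print(hit)
if hit:
    z=s["tcp_pos"][2]+.0018;print(z)
    open("h.py","a").write(f"Z={z}\n")
    ctrl.move_linear(W(-.046,.115,z),q,.03);st()
    print(ctrl.move_linear(W(-.046,.010,z),q,.06,f_stop=12));st()
    for n in("scene","side"): np.savez(f"cap_{n}2.npz",**ctrl.capture(n))
    o={"scene":(200,165),"side":(190,165)};out=[]
    for n in o:
        x,y=o[n];i=np.load(f"cap_{n}2.npz")["color"][y:y+120,x:x+80,::-1]
        out.append(cv2.resize(cv2.convertScaleAbs(i,alpha=1.5),(400,600),interpolation=cv2.INTER_CUBIC))
    cv2.imwrite("pics/both2.png",np.hstack(out))
```

```text
16.32 [0.5373 0.1874 0.0221] [-1.3   0.08  0.66] 0.0001
False
```

Run:
```python
from h import *
hit=ctrl.move_linear(W(-.046,.115,.004),q,.015,f_stop=4);s=st();print(hit)
if hit:
    z=s["tcp_pos"][2]+.0018
    open("h.py","a").write(f"Z={z}\n")
    ctrl.move_linear(W(-.046,.115,z),q,.03);st()
for n in("scene","side"): np.savez(f"cap_{n}2.npz",**ctrl.capture(n))
```

```text
16.93 [0.5373 0.1873 0.0158] [-1.68 -1.26  9.42] -0.0001
True
17.18 [0.5373 0.1873 0.0176] [-0.   -0.58  0.12] 0.0
```

Contact is real at TCP z = 0.0158, so the tips end about 34 mm short of the reported TCP. Both pictures fit this once the near finger edge is allowed for. I'll push at 1.8 mm clearance and check motion numerically from the image brightness along the lane.

```bash
cat >> h.py <<'E'
def prof(n,x=-.046,ys=np.arange(-.26,.17,.005)):
    c=ctrl.capture(n);T=c["world_to_cam"];g=cv2.GaussianBlur(cv2.cvtColor(c["color"],cv2.COLOR_RGB2GRAY),(3,3),0)
    P=np.array([W(x,y,.056) for y in ys]);p=P@T[:3,:3].T+T[:3,3];u=np.c_[p[:,0],-p[:,1],-p[:,2]]@np.array(c["camera_matrix"]).T;u=(u[:,:2]/u[:,2:]).astype(np.float32)
    v=cv2.remap(g,u[:,0].reshape(1,-1),u[:,1].reshape(1,-1),cv2.INTER_LINEAR)[0]
    print(n,x,ys[0],' '.join(map(str,v)))
E
python3 - <<'E'
from h import *
prof("scene");prof("scene",-.02)
print(ctrl.move_linear(W(-.046,.040,Z),q,.06,f_stop=12));st()
prof("scene");prof("scene",-.02)
E
```

```text
scene -0.046 -0.26 96 93 93 93 93 93 93 94 93 93 93 93 93 93 93 92 102 123 126 125 125 125 124 123 124 123 124 125 126 126 126 126 126 126 126 123 81 44 44 43 44 43 43 43 44 44 41 34 27 22 19 21 21 19 20 20 20 20 20 20 20 19 20 20 20 21 44 64 64 65 58 39 46 48 37 31 16 60 130 141 143 144 144 144 143 139 108
scene -0.02 -0.26 110 109 99 93 93 93 93 93 93 94 94 93 93 93 93 92 108 140 141 141 141 141 141 140 140 136 129 127 125 124 124 125 126 127 128 124 78 42 44 44 44 44 44 44 44 44 44 44 43 44 44 45 42 29 20 18 20 20 20 20 20 20 20 19 19 19 42 65 66 66 66 66 66 66 65 70 106 127 127 128 126 126 127 128 129 137 126
False
18.77 [0.5339 0.1127 0.0176] [-0.05 -0.98  0.81] 0.0001
scene -0.046 -0.26 93 93 93 93 93 93 93 93 93 92 93 93 92 93 92 92 101 122 125 124 125 124 123 123 123 123 124 121 74 43 43 44 43 39 30 21 18 18 19 20 20 20 20 20 19 19 19 19 21 20 19 20 21 20 24 31 45 47 35 30 14 23 58 125 140 143 144 143 143 143 144 143 143 143 143 143 143 144 143 143 142 142 143 143 143 138 107
scene -0.02 -0.26 101 103 103 105 108 109 110 110 110 110 110 110 106 99 95 92 108 139 141 140 138 131 123 121 122 123 123 119 75 44 43 44 44 43 44 44 44 43 36 28 21 20 20 20 20 21 20 19 20 19 18 19 19 20 19 19 19 20 45 64 66 102 128 129 129 128 128 129 130 130 137 143 143 144 143 143 143 143 143 143 143 143 143 143 143 143 127
```

The plate now moves with the tips: front edge from -0.080 to -0.120, straight, and the open edge reads -0.179 as it should. Another 110 mm puts the front at -0.230.

Run:
```python
from h import *
print(ctrl.move_linear(W(-.046,-.030,Z),q,.06,f_stop=12));st()
print(ctrl.move_linear(W(-.046,-.069,Z),q,.04,f_stop=12));st()
ctrl.move_linear(W(-.046,-.045,Z),q,.06)
ctrl.move_linear(W(-.046,-.045,.12),q,.12);st()
ctrl.move_linear(W(-.046,.16,.15),q,.2)
prof("scene");prof("scene",-.02);prof("scene",-.07)
c=ctrl.capture("scene");im=c["color"][155:275,190:350,::-1]
cv2.imwrite("pics/end.png",cv2.resize(cv2.convertScaleAbs(im,alpha=1.5),(800,600),interpolation=cv2.INTER_CUBIC))
```

```text
False
20.19 [0.5307 0.0427 0.0176] [-0.9   0.16 -0.29] -0.0
False
21.32 [0.529  0.0036 0.0176] [0.7  0.23 0.7 ] 0.0001
22.87 [0.5298 0.0273 0.1194] [-0.89  0.07  0.26] -0.0003
scene -0.046 -0.26 111 111 111 111 112 107 78 53 52 53 53 53 53 53 53 53 53 53 52 52 52 52 52 52 53 52 52 51 50 46 43 43 44 44 44 43 72 124 127 125 125 125 126 125 125 124 124 125 125 124 124 124 120 93 74 63 64 64 65 65 65 64 65 66 66 66 67 67 70 77 85 87 90 88 87 88 89 89 87 87 92 124 129 129 128 124 104
scene -0.02 -0.26 111 111 112 112 111 112 86 54 53 54 54 54 53 52 53 54 53 53 53 53 52 53 52 53 52 52 52 52 52 52 52 52 51 51 52 51 73 124 127 127 126 126 126 125 126 126 125 125 125 124 125 125 125 125 124 126 127 119 91 73 67 66 66 67 66 66 66 66 67 67 66 67 67 68 66 66 65 66 66 98 128 128 129 129 129 130 118
scene -0.07 -0.26 111 112 110 100 95 92 69 50 49 48 46 46 48 49 50 52 52 52 51 51 50 48 46 44 42 42 42 43 43 43 43 42 43 43 43 42 69 122 127 127 127 127 125 126 128 122 101 76 64 62 63 63 63 63 62 63 64 63 63 63 70 79 84 86 86 86 87 87 87 88 87 86 86 87 87 87 86 86 86 86 90 127 146 146 146 144 127
```

View pics/end.png

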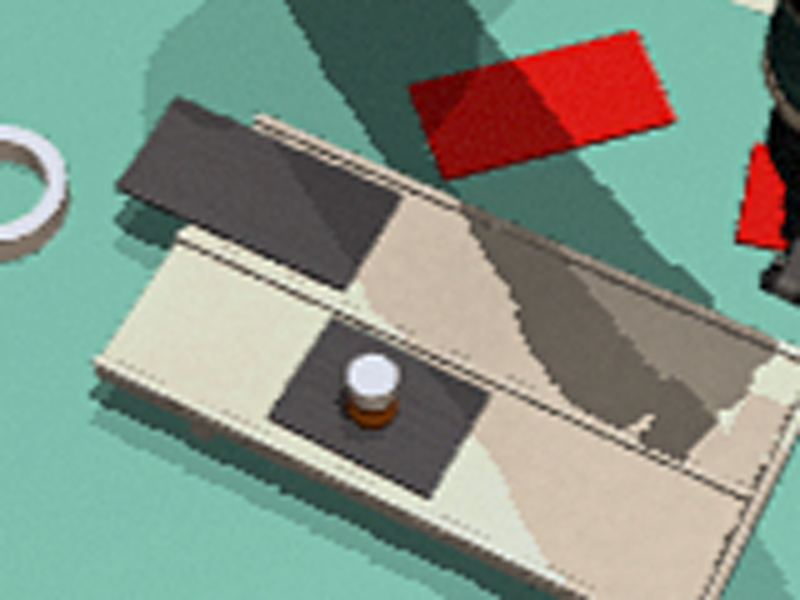

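The picture shows the long plate straight in its lane, front edge at (180,98)–(118,187). It spans -0.230 to -0.080, so 50 mm (a third) is overhanging. The short plate and jar are untouched and the gripper is clear.

Run:
```python
from h import *
st();print(ctrl.job_done())
```

```text
24.25 [0.5394 0.2313 0.1499] [ 0.37  0.56 -0.58] 0.0
the job is handed in; nothing more can be done
None
```

The long plate now sticks out about 50 mm (a third of its length) past the open end and lies straight in its lane; the short plate and jar were not moved, the arm is clear, and the job was handed in at 24.3 s.

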